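# Lock the mixer platter with its spring clip

## Task

The bench mixer's platter needs its retaining clip: three spring clips lie side by side, touching, on the grey mat, and the blue one fits. Push the blue clip across the mat until it lies clear of the other two with room for fingers round it, without shifting those two, then take it to the mixer, lay it flat on the platter and press it sideways into the groove of the shaft until it snaps fully home round the shaft. Let go of it there, and do not disturb the cup, the bottle or the timer that stand around.

Things in the scene. Friction and masses are not known exactly. Their poses are not given: they have to be found in the camera images.
- clip_blue: blue plastic spring clip, loose, 55 g. Origin: underside, centre of the round jaw opening (the shaft axis when seated). +x: the way the jaws open (press it on along +x), z up. Block behind the jaws, x -42 to -18, y -17 to 17, z 0 to 18 mm: grip its flat sides (34 mm). Jaws z 0 to 8, to x = 10.5, within y +-14 mm, round inside of 17.5 mm; mouth at x = 7 mm is 12 mm wide and springs open
- clip_grip (a point): point on the centre of the top of the blue clip's block, at x = -30, y = 0, z = 18 mm in the clip's frame
- clip_mouth (a point): middle of the jaw mouth of the blue clip, x = 7 mm on its underside. The jaws first touch the shaft neck when the clip's origin is 13.5 mm short of the shaft axis; from there it needs about 8 to 18 N along +x for all 13.5 mm, until the stop at the clip's x = -8.5 mm meets the neck
- jaw_l (a joint): spring jaw on the clip's +y side: 0 closed, grows as it is spread; about 0.09 rad while the neck passes; springs back to 0. Slippery plastic
- jaw_r (a joint): spring jaw on the clip's -y side, the same
- clip_orange: orange clip of the same shape and frame as the blue one, not to be shifted. At the start the three lie parallel in one row on the mat, sides touching, 34.6 mm apart along their y, all pointing along the mat's +x; the order varies
- clip_black: black clip of the same shape and frame, not to be shifted
- mat: grey bench mat, fixed, 190 x 135 x 3 mm; origin at the centre of its underside, top at z = 3 mm; x along its length. The clips lie near its -x end with free mat before them in +x
- mixer: bench mixer, fixed: white housing 130 x 130 mm, 41 mm high, over it a flat round aluminium platter of 63 mm radius with its top 55 mm above the worktop; from its centre rises the short steel shaft. Origin at the centre of its underside on the worktop, front (display, knob) to its -x
- groove (a point): on the shaft axis at the height of the platter's top, the lower face of the groove. The groove is a neck 16 mm in diameter and 10.5 mm high between the platter and the shaft's head (23.6 mm diameter, 10.5 to 18 mm above the platter). A clip slid flat on the platter is at the right height and may go in from any side
- sample_cup: white lidded plastic sample cup, 39 mm diameter, 48 mm high, bystander; origin at the centre of its underside
- stain: brown stain bottle with black cap, 48 mm diameter, 105 mm high, bystander; origin at the centre of its underside
- stopclock: white lab timer, 62 x 62 x 18 mm, lying flat, bystander; origin at the centre of its underside

How it is judged (in metres and radians):
On the way, in this order (a step that is already met when the one before it is completed fails the run):
1. the blue clip lies flat, not lifted, clear of the other two (origins more than 55 mm apart) (distance between clip_blue and clip_orange above 0.055 m and distance between clip_blue and clip_black above 0.055 m and height (world z) of clip_blue below 0.008 m and angle between clip_blue's own z axis and vertical below 0.15 rad), for 0.1 s.
2. the blue clip is pressed home round the shaft (horizontal distance between clip_blue and groove below 0.003 m and z of clip_blue in the frame of groove between -0.002 and 0.004 m), for 0.2 s.
At the end, for the whole second after the job is handed in: The blue clip's jaw centre is within 3 mm of the shaft axis and its underside no more than 4 mm above the platter, lying flat (within 0.12 rad), both jaws sprung back (under 0.05 rad), at rest; the orange and black clips within 15 mm of where they were, the cup, bottle and timer within 30 mm (all of step 2 and angle between clip_blue's own z axis and vertical below 0.12 rad and value of joint each of jaw_l, jaw_r below 0.05 rad and linear speed of clip_blue below 0.02 m/s and distance of each of clip_orange, clip_black from where it was at the start of the episode below 0.015 m and distance of each of sample_cup, stain, stopclock from where it was at the start of the episode below 0.03 m); the robot touches nothing.
It fails at once if the orange or black clip is shifted by more than 15 mm (distance of any of clip_orange, clip_black from where it was at the start of the episode above 0.015 m).
It fails at once if the cup, bottle or timer is disturbed by more than 30 mm or tipped over (distance of any of sample_cup, stain, stopclock from where it was at the start of the episode above 0.03 m or angle between any of sample_cup, stain's own z axis and vertical above 0.5 rad).
It fails at once if the blue clip is lifted out of the row instead of being pushed clear (height (world z) of clip_blue above 0.015 m and (distance between clip_blue and clip_orange below 0.045 m or distance between clip_blue and clip_black below 0.045 m)).
It also fails if it takes over 48 s, if anything falls off the work surface, if the arm or the gripper's body presses on something with over 40 N, if the wrist force passes 120 N, or if a joint passes its speed limit or range.

## Robot

A 6-joint arm with a two-finger parallel gripper is mounted at the origin on a cart in front of the work surface, level with it; the furniture and walls round the work are solid. World frame = base frame: x ahead of the robot, y to its left, z up, the work surface at z = 0. Lengths are in mm, angles in rad, forces in N, time in s.
With the tool pointing down it reaches from about 350 to 875 mm from the base axis. Payload 15.5 kg.
Tool frame: the origin (TCP) lies at the very end of the fingers, on their centre line; the grasp point (between the pads) lies 19 mm behind it; z points along the fingers, y is the line along which they close (so a half turn about z gives the same grasp; the last joint's range is limited). The gripper opens to 85 mm and grips with 20 to 120 N. Pads are 22 mm wide; open, the fingers measure 114 mm over their backs; the gripper's body (76 mm by 85 mm) begins 54 mm behind the grasp point. The pads swing forward as they close: fully open they stand 13 mm farther back than shut.
Start: joints at [-1.351, 0.494, 1.345, -0, 1.302, -0.096], TCP at [194.112, -594.093, 204.277] pointing down, gripper open.
Joint ranges: [-2.91, 2.91], [-0.82, 2.16], [0.22, 2.67], [-1.22, 4.37], [0.12, 2.79], [-3.08, 3.08]. Speed limits (rad/s): [1.89, 1.89, 2.57, 3.01, 3.01, 3.01].

## Interface

Orientations are given as a rotation vector (axis times angle).
In Python, from cell import * gives the robot as it stands.
- The arm moves only by the shell command python3 -m pendant 'ROWS'. ROWS is JSON, one flat list of numbers, 7 for each row, row after row: the finger opening in mm, from 0 to 85.4, then the shift along the tool's x, y, z in mm, then the turn, a rotation vector about the tool's x, y, z in degrees. A call has 1 to 8 rows; each row is the pose to reach, as a shift and turn from the pose commanded when the call began, along the tool's axes at that moment; what a row does not reach only later rows make up. A row lasts 1/10 s, in which the tool goes at most 50 mm and 8.59 degrees, less where a joint would pass 70% of its speed; a pose out of reach is approached as far as the arm can. A call with a gripper value outside its range is refused whole. The fingers move at their own pace and stop on an object; the grip force is fixed at half the most. Time passes only in rows, so rows that repeat a pose let the fingers close. It gives the time, the measured TCP pose, the force, the opening and the grip force at its end, in the units of the state.
- get_state(): the state, without advancing time (a new reading comes with each control period).
- camera(name): name is "side" or "top" or "wrist"; returns (picture, depth): 384x512x3 uint8, blue, green, red; 384x512 float32, mm along the optical axis (not along the pixel's ray), 0 where there is no reading.
- camera_info(name): a dict with "camera_matrix" (3x3 intrinsics, pixels), "dist_coeffs" ([k1, k2, p1, p2, k3] as OpenCV has them; the pictures are not rectified), "rvec" (rotation vector, rad) and "tvec" (3), from world to camera coordinates, as OpenCV has them. Camera axes: x right, y down, z forward; pixel columns grow to the right and rows downward; lengths in mm; the calibration is good to about 2 mm. A picture is of the moment at which its call begins: read the wrist's pose just before it. camera_info takes no time and is no camera call; for the wrist camera it gives the pose at the moment of the call.
- finish_job(): hands the job in; it is judged then, once.
The state is a dict: "time_s": time; "q": joint angles; "joint_vel": joint speeds; "effort": joint torques, N m; "eef_pos": TCP position; "eef_rot": TCP orientation; "contact_force": force on the tool from outside, world axes, zero at the start; "ft_torque": the same for the moment, N m; "width": finger opening in mm; "gripper_force": force on a finger pad.
Only numpy, scipy, OpenCV 4.12 (cv2) and the standard library are available. Lean on these libraries where they do the work, as an engineer would, in place of code of your own. Each camera call takes 0.05 s, during which the arm holds its last target. There are 200 camera calls.

## Working session

There is one attempt and no reset: what is moved stays moved. The work goes in short steps, Python scripts to look and compute and a shell command to move; the robot and the scene stay as the last step left them, time stands still between calls to the robot, and variables do not carry over. Pictures are saved under pics/ and viewed, at most 12 in all, crops included, and the job is handed in when it is done.

```bash
mkdir -p pics; ls; cat > h.py <<'E'
from cell import *
import numpy as np, cv2
def ray(n,uv,z,info=None):
    i=info or camera_info(n);K=np.array(i["camera_matrix"],float);d=np.array(i["dist_coeffs"],float)
    R=cv2.Rodrigues(np.array(i["rvec"],float))[0];t=np.array(i["tvec"],float).ravel()
    p=cv2.undistortPoints(np.array(uv,float).reshape(-1,1,2),K,d).reshape(-1,2)
    D=np.c_[p,np.ones(len(p))]@R; c=-R.T@t
    return c+D*((z-c[2])/D[:,2])[:,None]
def xyz(n,dep,info=None):
    i=info or camera_info(n);h,w=dep.shape;v,u=np.mgrid[:h,:w]
    K=np.array(i["camera_matrix"],float);d=np.array(i["dist_coeffs"],float)
    R=cv2.Rodrigues(np.array(i["rvec"],float))[0];t=np.array(i["tvec"],float).ravel()
    p=cv2.undistortPoints(np.stack([u,v],-1).reshape(-1,1,2).astype(float),K,d).reshape(-1,2)
    return ((np.c_[p,np.ones(len(p))]*dep.reshape(-1,1)-t)@R).reshape(h,w,3)
E
python3 - <<'E'
from h import *
s=get_state();print(s["eef_pos"],s["eef_rot"],s["width"],s["time_s"])
for n in ("top","side"):
    p,d=camera(n);cv2.imwrite(f"pics/{n}0.png",p);np.save(n+"0.npy",d)
    i=camera_info(n);R=cv2.Rodrigues(np.array(i["rvec"],float))[0];print(n,-R.T@np.array(i["tvec"]).ravel())
E
```

```text
pics
[ 194.01769457 -593.70668193  203.68324321] [-3.10127489e+00 -4.93779694e-01  1.36094134e-04] 85.0796757697476 0.0
top [ 516.91386089 -139.50742727  997.31010981]
side [  286.45944334 -1080.50806324   936.1506129 ]
```

View pics/top0.png

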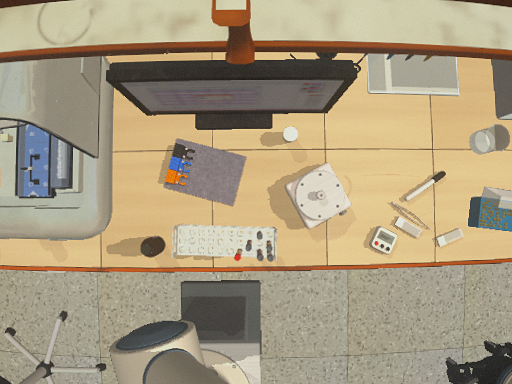

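View pics/side0.png

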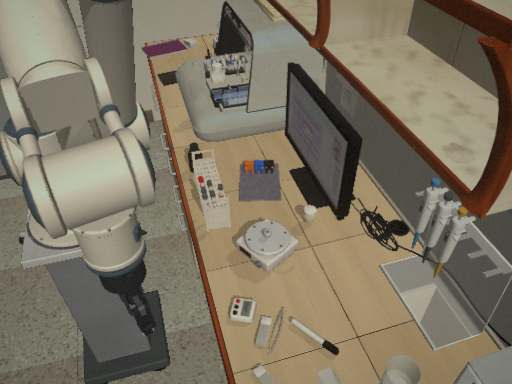

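The top view shows the row at about (178,165): black, blue (middle) and orange, with free mat to the right. The mixer shaft is at about (320,195), the cup at (290,134), the bottle at (152,246) and the timer at (382,239).

```bash
python3 - <<'E'
from h import *
p=cv2.imread("pics/top0.png");d=np.load("top0.npy");X=xyz("top",d)
hsv=cv2.cvtColor(p,cv2.COLOR_BGR2HSV);H,S,V=[hsv[...,k].astype(int) for k in range(3)]
roi=np.zeros(H.shape,bool);roi[135:210,155:250]=1
M={"blue":roi&(H>100)&(H<125)&(S>150),"orange":roi&(H<20)&(S>200)&(V>120),"black":roi&(V<50)}
for k,m in M.items():
    pts=X[m];top=m&(abs(X[...,2]-21)<5);jw=m&(abs(X[...,2]-11)<4)
    print(k,m.sum(),np.percentile(pts[:,2],[5,50,95]).round(1),"block",top.sum(),X[top].mean(0).round(1),"jaws",jw.sum(),X[jw].mean(0).round(1))
    v,u=np.nonzero(top);print(cv2.minAreaRect(ray("top",np.c_[u,v],21)[:,:2].astype(np.float32)))
# mat
m=roi&(V>60)&(V<140)&(S<60)&(abs(X[...,2]-3)<4)
c=max(cv2.findContours(m.astype(np.uint8),0,1)[0],key=cv2.contourArea)
print("mat",cv2.minAreaRect(ray("top",c.reshape(-1,2),3)[:,:2].astype(np.float32)), X[m][:,2].mean())
# mixer
sub=X[155:235,275:360].reshape(-1,3)
pl=(abs(X[...,2]-55)<4);pl[:, :270]=0;pl[:,365:]=0;pl[:150]=0;pl[240:]=0
c=max(cv2.findContours(pl.astype(np.uint8),0,1)[0],key=cv2.contourArea)
print("platter",cv2.minEnclosingCircle(ray("top",c.reshape(-1,2),55)[:,:2].astype(np.float32)),X[pl][:,2].mean(), X[pl].mean(0))
sh=(X[...,2]>66)&(X[...,2]<80);sh[:, :290]=0;sh[:,350:]=0;sh[:170]=0;sh[225:]=0
v,u=np.nonzero(sh);print("head",sh.sum(),X[sh].mean(0),ray("top",[[u.mean(),v.mean()]],73))
for nm,(u,v) in dict(cup=(290,134),bottle=(152,246),timer=(382,239)).items(): print(nm,X[v,u])
for n in("top","side"):
    q=cv2.imread(f"pics/{n}0.png")
    if n=="top": a=q[125:225,155:275]; b=q[155:235,275:360]
    cv2.imwrite("pics/c.png",cv2.resize(q[125:240,155:365],None,fx=3.8,fy=3.8,interpolation=2))if n=="top" else 0
E
```

```text
blue 150 [ 8.3 19.  22.6] block 101 [625.6  55.4  20.2] jaws 44 [619.2  33.7  10.3]
((625.71923828125, 55.26536178588867), (21.539697647094727, 31.362058639526367), 75.83743286132812)
orange 160 [ 8.3 19.3 23. ] block 109 [592.4  64.9  20.2] jaws 44 [587.   45.2  10.5]
((591.9522094726562, 64.44849395751953), (22.772071838378906, 32.57168197631836), 75.79659271240234)Traceback (most recent call last):
  File "<stdin>", line 8, in <module>
    return _quantile_unchecked(
        a, q, axis, out, overwrite_input, method, keepdims, weights)
    return _ureduce(a,
                    func=_quantile_ureduce_func,
    ...<5 lines>...
                    overwrite_input=overwrite_input,
                    method=method)
    r = func(a, **kwargs)
    result = _quantile(arr,
                       quantiles=q,
    ...<2 lines>...
                       out=out,
                       weights=wgt)
    slices_having_nans = np.isnan(arr[-1, ...])
                                  ~~~^^^^^^^^^
IndexError: index -1 is out of bounds for axis 0 with size 0
```

```bash
python3 - <<'E'
from h import *
p=cv2.imread("pics/top0.png");d=np.load("top0.npy");X=xyz("top",d)
cv2.imwrite("pics/c.png",cv2.resize(p[125:240,155:365],None,fx=3.8,fy=3.8,interpolation=2))
roi=np.zeros(d.shape,bool);roi[135:210,160:250]=1
hsv=cv2.cvtColor(p,cv2.COLOR_BGR2HSV);S,V=hsv[...,1],hsv[...,2]
m=roi&(S<85)&(V<150)&(abs(X[...,2]-3)<4)
c=max(cv2.findContours(m.astype(np.uint8),0,1)[0],key=cv2.contourArea)
print("mat",cv2.minAreaRect(ray("top",c.reshape(-1,2),3)[:,:2].astype(np.float32)))
t=roi&(abs(X[...,2]-20)<5);v,u=np.nonzero(t);print("blocks",cv2.minAreaRect(ray("top",np.c_[u,v],21)[:,:2].astype(np.float32)))
pl=np.zeros(d.shape,bool);pl[150:240,275:362]=1;hd=pl&(X[...,2]>66)&(X[...,2]<80);pl&=abs(X[...,2]-55)<6
c=max(cv2.findContours(pl.astype(np.uint8),0,1)[0],key=cv2.contourArea)
print("platter",cv2.minEnclosingCircle(ray("top",c.reshape(-1,2),55)[:,:2].astype(np.float32)),X[pl].mean(0))
v,u=np.nonzero(hd);print("head",hd.sum(),X[hd].mean(0),ray("top",[[u.mean(),v.mean()]],73))
for nm,(u,v) in dict(cup=(290,134),bottle=(152,246),timer=(382,239),monitor=(235,115),mon2=(235,70),mtop=(235,62)).items(): print(nm,X[v,u].round(0))
E
```

```text
mat ((604.25, -20.188339233398438), (189.60482788085938, 134.8744354248047), 74.63925170898438)
blocks ((625.1284790039062, 56.32113265991211), (25.173856735229492, 103.57677459716797), 74.2190933227539)
platter ((537.0831909179688, -311.41693115234375), 62.400779724121094) [ 537.20624275 -311.48362672   53.72211445]
head 63 [ 536.09512517 -309.62579224   71.73816929] [[ 536.05010074 -309.35757238   73.        ]]
cup [ 693. -242.   46.]
bottle [420.  96.  93.]
timer [ 421. -484.   15.]
monitor [ 752. -102.    8.]
mon2 [ 753. -115.  344.]
mtop [ 706. -121.  505.]
```

View pics/c.png

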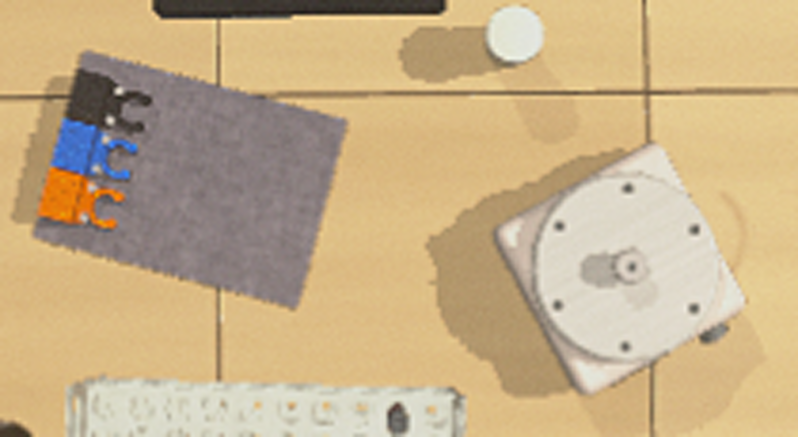

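The crop confirms the order black, blue, orange, with jaws pointing right along the mat (about -105° in world). The shaft head is near the platter centre. Next I'll check the free space and work out the approach.

```bash
cat >> h.py <<'E'
from scipy.spatial.transform import Rotation as Ro
def go(x,y,z,yaw):
    "shift (tool axes, mm) and turn (deg) from present pose to tool-down pose with tool-x heading yaw"
    s=get_state();R=Ro.from_rotvec(s["eef_rot"]);T=Ro.from_euler("z",yaw,degrees=True)*Ro.from_rotvec([np.pi,0,0])
    print("shift",R.inv().apply(np.array([x,y,z])-s["eef_pos"]).round(1),"turn",np.degrees((R.inv()*T).as_rotvec()).round(1))
E
python3 - <<'E'
from h import *
d=np.load("top0.npy");X=xyz("top",d)
for c in((635,89),(615,10)):
    r=np.hypot(X[...,0]-c[0],X[...,1]-c[1])
    m=(X[...,2]>40)&(r<180)&(d>0)
    o=np.argsort(r[m])[:400:40];print(c,X[m][o].round(0).tolist())
go(635,89,200,-15.4)
E
```

```text
(635, 89) [[657.0, 36.0, 760.0], [657.0, 30.0, 760.0], [657.0, 26.0, 765.0], [657.0, 21.0, 765.0], [657.0, 16.0, 760.0], [657.0, 10.0, 759.0], [656.0, 1.0, 762.0], [728.0, 94.0, 499.0], [728.0, 99.0, 496.0], [729.0, 84.0, 503.0]]
(615, 10) [[656.0, 5.0, 765.0], [657.0, 6.0, 761.0], [657.0, 16.0, 763.0], [657.0, 18.0, 764.0], [657.0, 24.0, 765.0], [657.0, 27.0, 760.0], [657.0, -11.0, 761.0], [657.0, 33.0, 762.0], [728.0, 4.0, 496.0], [728.0, -1.0, 499.0]]
shift [ 631.2 -512.1    4.4] turn [-0.1  0.  33.5]
```

```bash
python3 -m pendant '[0,380,-308,0,0,0,20, 0,380,-308,0,0,0,20, 0,380,-308,0,0,0,20, 0,380,-308,0,0,0,20, 0,380,-308,0,0,0,20, 0,380,-308,0,0,0,20, 0,380,-308,0,0,0,20, 0,380,-308,0,0,0,20]'; python3 -c "
from h import *
go(635,89,120,-15.4)"
```

```text
time_s: 0.9
eef_pos: [411.1, -257.5, 204.2]
eef_rot: [-3.141, 0.053, 0.0]
contact_force: [0.9, -0.3, -0.0]
width: 0.1
gripper_force: 0.0
shift [ 212.2 -353.8   84.2] turn [-0.   0.  13.5]
```

```bash
python3 -m pendant '[0,212,-354,20,0,0,13.5, 0,212,-354,20,0,0,13.5, 0,212,-354,40,0,0,13.5, 0,212,-354,40,0,0,13.5, 0,212,-354,60,0,0,13.5, 0,212,-354,60,0,0,13.5, 0,212,-354,84,0,0,13.5, 0,212,-354,84,0,0,13.5]'; python3 - <<'E'
from h import *
go(635,89,120,-15.4)
i=camera_info("wrist");p,d=camera("wrist");cv2.imwrite("pics/w1.png",p);X=xyz("wrist",d,i)
hsv=cv2.cvtColor(p,cv2.COLOR_BGR2HSV);H,S=hsv[...,0],hsv[...,1]
for n,m in dict(blue=(H>100)&(H<125)&(S>150),orange=(H<20)&(S>200)).items():
    m=m&(abs(X[...,2]-21)<3)&(abs(X[...,0]-620)<80)
    v,u=np.nonzero(m)
    if len(u):print(n,len(u),X[m].mean(0),cv2.minAreaRect(ray("wrist",np.c_[u,v],21,i)[:,:2].astype(np.float32)))
E
```

```text
time_s: 1.7
eef_pos: [618.1, 63.1, 131.9]
eef_rot: [3.113, -0.421, 0.0]
contact_force: [0.4, -0.9, -0.6]
width: -0.1
gripper_force: 0.0
shift [  9.4 -29.5  11.9] turn [ 0. -0.  0.]
blue 823 [625.60941418  57.13786292  19.46836968] ((625.5499877929688, 57.06163024902344), (23.00576400756836, 32.870643615722656), 74.60293579101562)
orange 727 [592.41843841  66.10461181  19.45365421] ((592.69873046875, 65.68903350830078), (22.154796600341797, 33.188331604003906), 74.22565460205078)
```

View pics/w1.png

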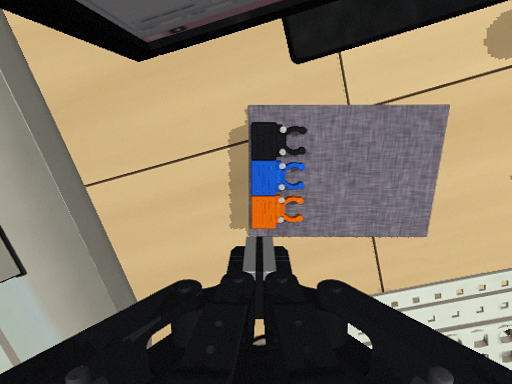

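The wrist view shows the row at x≈265 px, blue in the middle at (265,178). Its jaws point right, and the closed fingers are parallel to the row. I'll settle there before descending.

```bash
python3 -m pendant '[0,0,0,0,0,0,0, 0,0,0,0,0,0,0]'; python3 -c "
from h import *
go(635.3,92.7,9,-15.5)"
```

```text
time_s: 1.95
eef_pos: [616.8, 61.0, 132.3]
eef_rot: [3.113, -0.42, -0.001]
contact_force: [-0.4, -0.7, 0.4]
width: -0.1
gripper_force: 0.0
shift [  9.5 -35.6 123.2] turn [0.  0.  0.1]
```

```bash
python3 -m pendant '[0,9.5,-35.5,30,0,0,0, 0,9.5,-35.5,75,0,0,0, 0,9.5,-35.5,105,0,0,0, 0,9.5,-35.5,123,0,0,0, 0,9.5,-35.5,123,0,0,0, 0,9.5,-35.5,123,0,0,0]'; python3 -c "
from h import *
go(635.3,92.7,9,-15.5)"
```

```text
time_s: 2.55
eef_pos: [636.1, 91.8, 10.6]
eef_rot: [-3.113, 0.423, -0.001]
contact_force: [0.4, -0.3, 0.5]
width: -0.1
gripper_force: 0.0
shift [-1.  -0.6  1.6] turn [-0. -0.  0.]
```

```bash
python3 -m pendant '[0,-1,4,2,0,0,0, 0,-1,10,2,0,0,0, 0,-1,18,2,0,0,0, 0,-1,26,2,0,0,0, 0,-1,35,2,0,0,0, 0,-1,44,2,0,0,0, 0,-1,53,2,0,0,0, 0,-1,62,2,0,0,0]'; cat > look.py <<'E'
from h import *
i=camera_info("wrist");p,d=camera("wrist");cv2.imwrite("pics/wl.png",p);X=xyz("wrist",d,i)
print(get_state()["eef_pos"],"F",get_state()["contact_force"])
hsv=cv2.cvtColor(p,cv2.COLOR_BGR2HSV);H,S=hsv[...,0],hsv[...,1]
for n,m in dict(blue=(H>100)&(H<125)&(S>150),orange=(H<20)&(S>200)).items():
    m=m&(abs(X[...,2]-21)<3)&(abs(X[...,0]-620)<80)
    v,u=np.nonzero(m)
    if len(u):print(n,len(u),X[m].mean(0),cv2.minAreaRect(ray("wrist",np.c_[u,v],21,i)[:,:2].astype(np.float32)))
E
python3 look.py
```

```text
time_s: 3.35
eef_pos: [618.2, 32.5, 7.6]
eef_rot: [-3.113, 0.421, 0.0]
contact_force: [-0.3, 0.2, -0.1]
width: -0.1
gripper_force: 0.0
[617.81561488  31.36075163   7.507125  ] F [-0.5981911  -2.07034513 -0.02063084]
blue 2078 [626.81449928  56.77109438  19.47070644] ((626.8142700195312, 55.832916259765625), (22.99925994873047, 33.83830642700195), 74.52059936523438)
orange 426 [604.63100327  66.20384296  19.35964952] ((604.0548706054688, 65.08999633789062), (17.551483154296875, 12.416290283203125), 74.49713134765625)
```

View pics/wl.png

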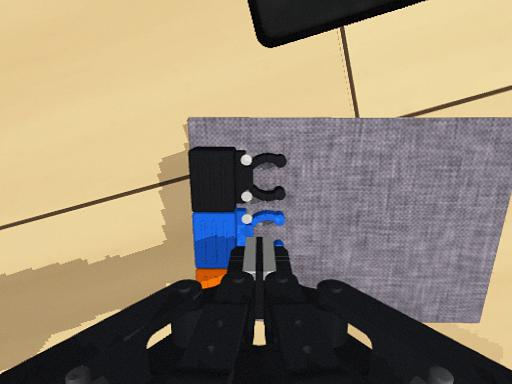

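```bash
python3 - <<'E'
from h import *
s=get_state();i=camera_info("wrist")
f=lambda P:cv2.projectPoints(np.array(P,float).reshape(-1,1,3),np.array(i["rvec"]),np.array(i["tvec"]),np.array(i["camera_matrix"]),np.array(i["dist_coeffs"]))[0].reshape(-1,2)
print(f(s["eef_pos"]),f([626,57,21]))
R=cv2.Rodrigues(np.array(i["rvec"],float))[0];print("cam",-R.T@np.array(i["tvec"]).ravel(),R[2])
p,d=camera("wrist");X=xyz("wrist",d,i);print(X[245:300:8,250].round(1), X[245:300:8,235].round(1))
for n in("top","side"):
    q,_=camera(n);c=q[125:215,150:250] if n=="top" else q[130:230,200:310]
    cv2.imwrite(f"pics/{n}1.png",cv2.resize(c,None,fx=5,fy=5,interpolation=2))
a,b=[cv2.resize(cv2.imread(f"pics/{n}1.png"),(400,360)) for n in("top","side")];cv2.imwrite("pics/ts1.png",np.hstack([a,b]))
E
```

```text
[[258.99086087 233.66178759]] [[210.71055343 241.58998478]]
cam [687.59201098  12.10024855 175.41203117] [-0.27342057  0.07555622 -0.95892255]
[[629.8  32.4  46.8]
 [629.6  32.2  54.6]
 [629.3  32.1  61.5]
 [630.1  31.7  69.5]
 [629.9  31.5  75.2]
 [630.1  31.3  80.9]
 [630.4  31.1  86.2]] [[615.9  46.8  10.6]
 [627.7  40.3  46.8]
 [627.5  39.8  54.5]
 [627.4  39.2  61.5]
 [633.4  36.1  78.7]
 [632.1  36.2  81.8]
 [632.5  35.6  87.4]]
```

View pics/ts1.png

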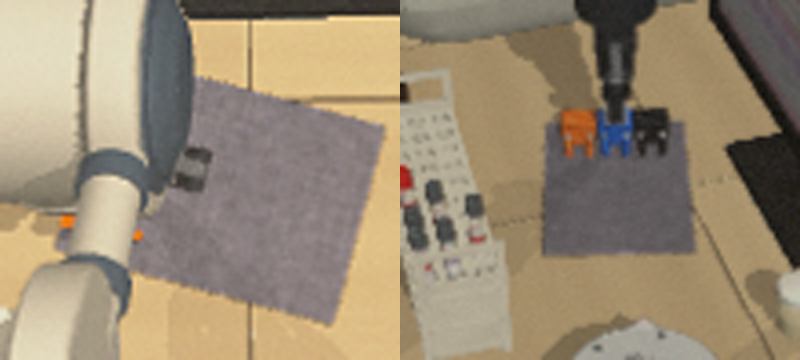

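The side view (right half) shows the finger over or at the blue clip, which has not moved. I need the fingertip's real height.

```bash
python3 - <<'E'
from h import *
s=get_state();print(s["eef_pos"],s["width"],s["q"])
i=camera_info("wrist");p,d=camera("wrist");X=xyz("wrist",d,i)
for u in(240,248,256,259,264,272,280,286):
    print(u,[(v,*X[v,u].round(0).astype(int),round(float(d[v,u]))) for v in range(228,256,4)])
cv2.imwrite("pics/wz.png",cv2.resize(p[180:330,170:350],None,fx=4,fy=4,interpolation=2))
E
```

```text
[618.44041228  33.11508902   7.57057673] 0.1374434535920423 [-4.29379233e-02  7.21136804e-01  1.53670631e+00  1.10516406e-04
  8.83724806e-01  1.79720924e+00]
240 [(228, np.int64(625), np.int64(43), np.int64(9), 179), (232, np.int64(623), np.int64(44), np.int64(9), 179), (236, np.int64(621), np.int64(44), np.int64(10), 179), (240, np.int64(618), np.int64(45), np.int64(10), 180), (244, np.int64(616), np.int64(46), np.int64(9), 181), (248, np.int64(628), np.int64(40), np.int64(42), 146), (252, np.int64(628), np.int64(40), np.int64(47), 142)]
248 [(228, np.int64(624), np.int64(38), np.int64(9), 179), (232, np.int64(622), np.int64(39), np.int64(9), 180), (236, np.int64(620), np.int64(39), np.int64(10), 179), (240, np.int64(631), np.int64(35), np.int64(42), 145), (244, np.int64(630), np.int64(35), np.int64(45), 142), (248, np.int64(631), np.int64(35), np.int64(50), 138), (252, np.int64(630), np.int64(35), np.int64(54), 134)]
256 [(228, np.int64(620), np.int64(35), np.int64(1), 188), (232, np.int64(618), np.int64(35), np.int64(2), 188), (236, np.int64(615), np.int64(36), np.int64(1), 189),
[... 1450 characters left out ...]
int64(614), np.int64(21), np.int64(2), 188), (236, np.int64(611), np.int64(22), np.int64(1), 189), (240, np.int64(608), np.int64(22), np.int64(2), 189), (244, np.int64(609), np.int64(23), np.int64(9), 182), (248, np.int64(623), np.int64(21), np.int64(42), 147), (252, np.int64(623), np.int64(22), np.int64(46), 142)]
286 [(228, np.int64(615), np.int64(17), np.int64(1), 187), (232, np.int64(613), np.int64(17), np.int64(2), 188), (236, np.int64(610), np.int64(18), np.int64(2), 188), (240, np.int64(607), np.int64(19), np.int64(1), 189), (244, np.int64(605), np.int64(19), np.int64(2), 189), (248, np.int64(602), np.int64(20), np.int64(2), 190), (252, np.int64(622), np.int64(19), np.int64(46), 142)]
```

View pics/wz.png

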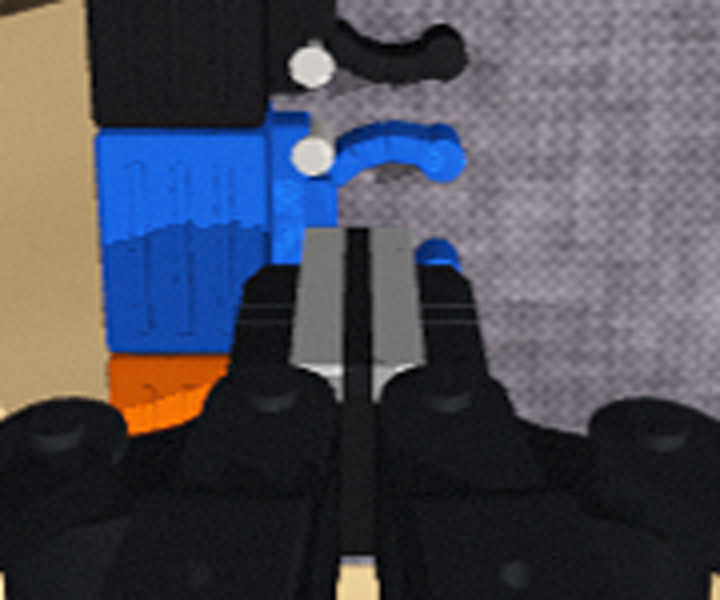

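The zoom shows the finger's front face ending at about (258,238). Depth puts the tip near z≈40, over the unmoved blue clip, although the state reports 7.6. That fits the zero contact force, so the fingertip really is about 32 mm higher than reported. I'll go back and lower in stages, checking force and depth.

```bash
python3 -m pendant '[0,0,-30,0,0,0,0, 0,0,-63,0,0,0,0, 0,0,-63,0,0,0,0, 0,0,-63,6,0,0,0, 0,0,-63,12,0,0,0, 0,0,-63,18,0,0,0, 0,0,-63,22,0,0,0, 0,0,-63,22,0,0,0]'; cat > tip.py <<'E'
from h import *
s=get_state();i=camera_info("wrist");p,d=camera("wrist");X=xyz("wrist",d,i)
print(s["eef_pos"].round(1) if hasattr(s["eef_pos"],'round') else s["eef_pos"],s["contact_force"],s["width"])
for u in(252,259,266):print(u,[(v,*X[v,u].round(0).astype(int).tolist()) for v in range(228,252,3)])
E
python3 tip.py
```

```text
time_s: 4.4
eef_pos: [634.6, 93.5, -15.3]
eef_rot: [3.113, -0.422, -0.002]
contact_force: [0.1, -0.3, 0.2]
width: 0.0
gripper_force: 0.0
[634.6  93.5 -15.3] [ 0.13163826 -0.25448699  0.21974402] 0.0166706480038072
252 [(228, 645, 95, -2), (231, 643, 95, -2), (234, 641, 96, -1), (237, 646, 94, 14), (240, 646, 94, 18), (243, 647, 94, 22), (246, 646, 94, 25), (249, 646, 94, 27)]
259 [(228, 644, 91, -1), (231, 641, 92, -2), (234, 640, 92, -2), (237, 646, 90, 16), (240, 646, 90, 20), (243, 646, 90, 22), (246, 646, 90, 26), (249, 646, 90, 28)]
266 [(228, 642, 87, -2), (231, 641, 88, -1), (234, 639, 88, -3), (237, 645, 87, 16), (240, 645, 87, 19), (243, 645, 87, 22), (246, 645, 87, 25), (249, 644, 88, 28)]
```

The reported z of -15 with no contact confirms the offset: the real tip is about 29 mm above the reading. I'll lower 6 mm and push.

```bash
python3 -m pendant '[0,0,0,6,0,0,0, 0,0,4,6,0,0,0, 0,0,10,6,0,0,0, 0,0,16,6,0,0,0, 0,0,23,6,0,0,0, 0,0,30,6,0,0,0, 0,0,37,6,0,0,0, 0,0,37,6,0,0,0]'; python3 look.py
```

```text
time_s: 5.25
eef_pos: [625.1, 57.3, -20.4]
eef_rot: [3.113, -0.422, -0.0]
contact_force: [0.1, -0.1, 0.7]
width: 0.2
gripper_force: 0.0
[625.1904244   57.79160478 -20.37104458] F [-0.32459362  0.31465813  0.7225014 ]
blue 2420 [623.2003416   30.64913025  19.42107601] ((622.2955932617188, 31.590103149414062), (23.84954833984375, 28.89595603942871), 74.58063507080078)
orange 264 [589.36948914  67.42650786  19.5665651 ] ((590.8828125, 67.03588104248047), (5.586869239807129, 15.54599380493164), 74.53630065917969)
```

```bash
python3 -m pendant '[0,0,7,0,0,0,0, 0,0,14,0,0,0,0, 0,0,21,0,0,0,0, 0,0,28,0,0,0,0, 0,0,35,0,0,0,0, 0,0,43,0,0,0,0, 0,0,51,0,0,0,0, 0,0,51,0,0,0,0]'; python3 look.py
```

```text
time_s: 6.1
eef_pos: [611.4, 8.1, -20.5]
eef_rot: [3.113, -0.422, -0.001]
contact_force: [-0.6, -0.6, -0.2]
width: 0.1
gripper_force: 0.0
[611.55252184   8.58258711 -20.47101595] F [ 0.45049945 -0.09050109 -0.53512459]
blue 2455 [609.8878031  -18.01675938  19.42637871] ((633.1844482421875, 15.374870300292969), (110.80885314941406, 30.721107482910156), 55.842185974121094)
orange 260 [590.22914937  67.66274924  19.54343954] ((597.2621459960938, 65.73106384277344), (14.970370292663574, 29.912504196166992), 83.31242370605469)
```

```bash
python3 -m pendant '[0,0,-6,0,0,0,0, 0,0,-6,-40,0,0,0, 0,0,-6,-80,0,0,-8.5, 0,0,-6,-100,0,0,-17, 0,0,10,-100,0,0,-25.5, 0,0,27,-100,0,0,-34, 85,0,27,-100,0,0,-42.5, 85,0,27,-100,0,0,-51]';python3 -m pendant '[85,0,0,0,0,0,-8.5, 85,0,0,0,0,0,-17, 85,0,0,0,0,0,-25.5, 85,0,0,0,0,0,-34, 85,0,0,0,0,0,-39, 85,0,0,0,0,0,-39]'
python3 look.py; python3 -c "
from h import *
go(610,-18,80,74.6)"
```

```text
time_s: 6.95
eef_pos: [604.7, -16.5, 79.7]
eef_rot: [-2.988, -0.969, -0.0]
contact_force: [-1.0, 0.2, -0.1]
width: 28.3
gripper_force: 0.0
time_s: 7.55
eef_pos: [604.7, -16.2, 79.6]
eef_rot: [-2.497, -1.906, -0.0]
contact_force: [0.3, -0.3, -0.6]
width: 85.1
gripper_force: 0.0
[604.69227622 -16.24314714  79.53965598] F [-0.51535117 -0.28143742 -0.28462504]
blue 1177 [604.49805065 -16.76356764  19.40942846] ((614.122314453125, 15.68613052368164), (90.76856994628906, 32.679840087890625), 73.6802749633789)
orange 1521 [591.87688213  66.03245047  19.52241121] ((592.0023803710938, 65.82394409179688), (22.42952537536621, 33.104251861572266), 74.78059387207031)
shift [-0.3  5.6 -0.5] turn [-0.  -0.  -0.1]
```

```bash
cat > look2.py <<'E'
from h import *
i=camera_info("wrist");p,d=camera("wrist");cv2.imwrite("pics/wl2.png",p);X=xyz("wrist",d,i)
hsv=cv2.cvtColor(p,cv2.COLOR_BGR2HSV);H,S,V=hsv[...,0],hsv[...,1],hsv[...,2]
print(get_state()["eef_pos"],get_state()["eef_rot"])
for n,m,h in (("blue",(H>100)&(H<125)&(S>150),21),("jaw",(H>100)&(H<125)&(S>150),11),("orange",(H<20)&(S>200),21),("black",V<45,21)):
    m=m&(abs(X[...,2]-h+1.5)<3)&(abs(X[...,0]-620)<80)
    k,L,st,_=cv2.connectedComponentsWithStats(m.astype(np.uint8))
    if k<2: continue
    v,u=np.nonzero(L==1+st[1:,4].argmax());r=ray("wrist",np.c_[u,v],h,i)[:,:2].astype(np.float32)
    print(n,len(u),r.mean(0),cv2.minAreaRect(r))
E
python3 look2.py
```

```text
[604.66090929 -16.35909802  79.56132664] [-2.50151381e+00 -1.90046893e+00  2.87114886e-05]
blue 1229 [604.6265  -16.17639] ((604.6096801757812, -16.183914184570312), (23.933759689331055, 32.65337371826172), 74.49346160888672)
jaw 358 [597.42084  -42.493668] ((596.9826049804688, -43.549468994140625), (23.697946548461914, 26.258338928222656), 74.49394226074219)
orange 1572 [592.0916    66.012596] ((592.0275268554688, 65.83942413330078), (22.429094314575195, 33.22562789916992), 74.57066345214844)
black 1573 [657.6002    47.773148] ((657.382080078125, 47.705177307128906), (22.430692672729492, 33.603633880615234), 74.40758514404297)
```

View pics/wl2.png

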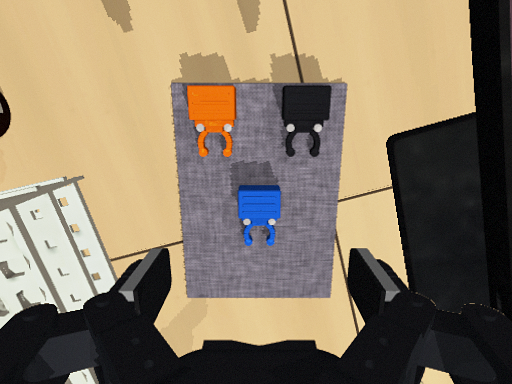

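Blue lies free at (259,205) between the open fingers, with orange and black unmoved at (212,105) and (306,105). I'll descend and grip.

```bash
python3 -m pendant '[85,0,0,40,0,0,0, 85,0,0,75,0,0,0, 85,0,0,92,0,0,0, 85,0,0,100,0,0,0, 85,0,0,103.5,0,0,0, 85,0,0,103.5,0,0,0]'; python3 -m pendant '[25,0,0,0,0,0,0, 25,0,0,0,0,0,0, 25,0,0,0,0,0,0, 25,0,0,0,0,0,0, 25,0,0,0,0,0,0, 25,0,0,0,0,0,0]'
```

```text
time_s: 8.25
eef_pos: [605.0, -16.8, -23.5]
eef_rot: [2.5, 1.902, 0.001]
contact_force: [-0.6, 0.9, 0.6]
width: 85.2
gripper_force: 0.0
time_s: 8.85
eef_pos: [604.9, -16.9, -23.2]
eef_rot: [2.499, 1.903, 0.001]
contact_force: [-1.8, -0.4, 10.5]
width: 32.6
gripper_force: 60.3
```

```bash
python3 -m pendant '[25,0,0,-30,0,0,0, 25,0,0,-75,0,0,0, 25,-40,0,-115,0,0,0, 25,-85,2,-150,0,0,0, 25,-130,4,-170,0,0,0, 25,-180,6,-170,0,0,0, 25,-230,8,-170,0,0,0, 25,-280,10,-170,0,0,0]';python3 -m pendant '[25,-35,1,0,0,0,0, 25,-70,1,0,0,0,0, 25,-70,1,0,0,0,0, 25,-70,1,0,0,0,0, 25,-70,1,0,0,0,0]'
cat > look3.py <<'E'
from h import *
i=camera_info("wrist");p,d=camera("wrist");cv2.imwrite("pics/w3.png",p);X=xyz("wrist",d,i)
s=get_state();print(s["eef_pos"],s["eef_rot"],s["width"],s["contact_force"])
near=np.hypot(X[...,0]-536.5,X[...,1]+310)
m=(near<90)&(abs(X[...,2]-54)<4)
c=max(cv2.findContours(m.astype(np.uint8),0,1)[0],key=cv2.contourArea);r=ray("wrist",c.reshape(-1,2),55,i)[:,:2]
print("platter z",X[m][:,2].mean(),cv2.minEnclosingCircle(r.astype(np.float32)))
h=(near<30)&(X[...,2]>66)&(X[...,2]<80)
v,u=np.nonzero(h);r=ray("wrist",np.c_[u,v],73,i)[:,:2].astype(np.float32);print("head",len(u),cv2.minEnclosingCircle(r),r.mean(0),(u.mean(),v.mean()),np.median(X[h][:,2]))
hsv=cv2.cvtColor(p,cv2.COLOR_BGR2HSV);H,S=hsv[...,0],hsv[...,1]
b=(H>100)&(H<125)&(S>150)&(d<300)&(d>0);v,u=np.nonzero(b);print("blue",len(u));
if len(u):print(np.percentile(X[b],[2,50,98],axis=0).round(1),u.min(),u.max(),v.min(),v.max())
E
python3 look3.py
```

```text
time_s: 9.65
eef_pos: [541.8, -280.1, 146.8]
eef_rot: [2.498, 1.903, 0.001]
contact_force: [0.7, 0.4, -1.2]
width: 32.3
gripper_force: 60.0
time_s: 10.15
eef_pos: [524.9, -345.0, 146.0]
eef_rot: [-2.498, -1.904, -0.0]
contact_force: [0.3, 0.5, -0.9]
width: 32.5
gripper_force: 60.0
[ 525.07821543 -344.90083331  146.09461153] [-2.49796625e+00 -1.90467788e+00 -1.58968083e-04] 32.739448163642926 [ 0.22011864 -0.33695484 -0.40969654]
platter z 53.26523556980495 ((537.57958984375, -311.4732666015625), 61.85666275024414)
head 632 ((537.3298950195312, -311.386962890625), 11.400453567504883) [ 537.3061  -311.16946] (np.float64(262.3607594936709), np.float64(155.33860759493672)) 71.08506452194285
blue 5698
[[ 494.6 -380.9  173.7]
 [ 525.3 -343.6  188.3]
 [ 569.2 -323.7  258. ]] 1 506 15 383
```

View pics/w3.png

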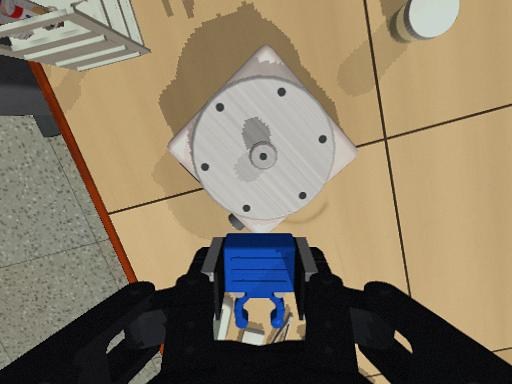

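Wrist view: the shaft head is at (262,155), and the clip is held square between the pads (block at (260,265), jaws at (260,310)). Next I'll measure the clip in the hand.

```bash
python3 - <<'E'
from h import *
i=camera_info("wrist");p,d=camera("wrist");X=xyz("wrist",d,i);s=get_state();e=np.array(s["eef_pos"])
hsv=cv2.cvtColor(p,cv2.COLOR_BGR2HSV);H,S=hsv[...,0],hsv[...,1]
b=(H>100)&(H<125)&(S>150)&(d>0);b[:,:215]=0;b[:,305:]=0;b[:225]=0;b[335:]=0
z=X[b][:,2];print(np.histogram(z,bins=np.arange(160,200,3)))
zt=np.percentile(z,60);zt=np.median(z[abs(z-zt)<4])
for zz,nm in((zt,"block"),(zt-10,"jaw")):
    m=b&(abs(X[...,2]-zz)<3.5);v,u=np.nonzero(m);r=ray("wrist",np.c_[u,v],zz,i)[:,:2].astype(np.float32);A=cv2.minAreaRect(r);print(nm,zz,len(u),A,"rel tcp",np.array(A[0])-e[:2])
    # in tool axes
    tx=np.array([.2656,.964]);ty=np.array([.964,-.2656]);q=r-e[:2];print("tool x rng",np.percentile(q@tx,[1,99]).round(1),"y rng",np.percentile(q@ty,[1,99]).round(1))
print(e)
E
```

```text
(array([   0,    0,    0,   24,  153,  390,  742,  179,  222, 3168,   74,
          2,   10]), array([160, 163, 166, 169, 172, 175, 178, 181, 184, 187, 190, 193, 196,
       199]))
block 188.52994504661376 3380 ((526.09033203125, -344.1810302734375), (25.350656509399414, 34.309669494628906), 73.72578430175781) rel tcp [0.94109161 0.68822183]
tool x rng [-11.5  12.9] y rng [-16.   16.4]
jaw 178.52994504661376 1195 ((521.8150634765625, -357.7455139160156), (53.58955001831055, 34.20006561279297), 74.64842224121094) rel tcp [ -3.33417694 -12.87626181]
tool x rng [-39.5  13. ] y rng [-15.4  15.8]
[ 525.14924042 -344.86925211  146.09918981]
```

```bash
python3 -m pendant '[25,45,2.4,0,0,0,0, 25,93,2.4,0,0,0,0, 25,93,2.4,0,0,0,0, 25,93,2.4,45,0,0,0, 25,93,2.4,80,0,0,0, 25,93,2.4,104,0,0,0, 25,93,2.4,104,0,0,0, 25,93,2.4,104,0,0,0]'; python3 -c "
from h import *
go(552.1,-256,29.5,74.65)"; python3 look3.py
```

```text
time_s: 11.05
eef_pos: [552.2, -256.7, 42.6]
eef_rot: [-2.498, -1.904, 0.0]
contact_force: [0.5, -0.2, 0.3]
width: 32.7
gripper_force: 60.0
shift [ 0.6 -0.2 13.1] turn [-0. -0. -0.]
[ 552.62218359 -257.0852246    43.35543145] [2.49760708e+00 1.90339574e+00 8.99914251e-04] 32.57231036510433 [-0.19277398  0.5053544  -0.34619581]
platter z 52.97969050655305 ((520.564453125, -299.51739501953125), 17.915775299072266)
head 1155 ((541.76220703125, -294.44622802734375), 16.152746200561523) [ 541.40936 -297.0882 ] (np.float64(259.17056277056275), np.float64(326.9939393939394)) 71.35782495337577
blue 5414
[[ 531.7 -292.8   68.8]
 [ 552.2 -255.2   84.7]
 [ 596.8 -233.3  150.7]] 5 510 1 383
```

```bash
python3 - <<'E'
from h import *
i=camera_info("wrist");p,d=camera("wrist");X=xyz("wrist",d,i);e=np.array(get_state()["eef_pos"])
hsv=cv2.cvtColor(p,cv2.COLOR_BGR2HSV);H,S=hsv[...,0],hsv[...,1]
b=(H>100)&(H<125)&(S>150)&(d>0);b[:,:215]=0;b[:,305:]=0;b[:225]=0;b[335:]=0
z=X[b][:,2];print("top",np.median(z[abs(z-np.percentile(z,60))<4]),e)
q,_=camera("side");c=q[200:290,210:330];cv2.imwrite("pics/s3.png",cv2.resize(c,None,fx=5,fy=5,interpolation=2))
E
```

```text
top 85.80372019795507 [ 552.84658079 -257.28905558   43.69574266]
```

View pics/s3.png

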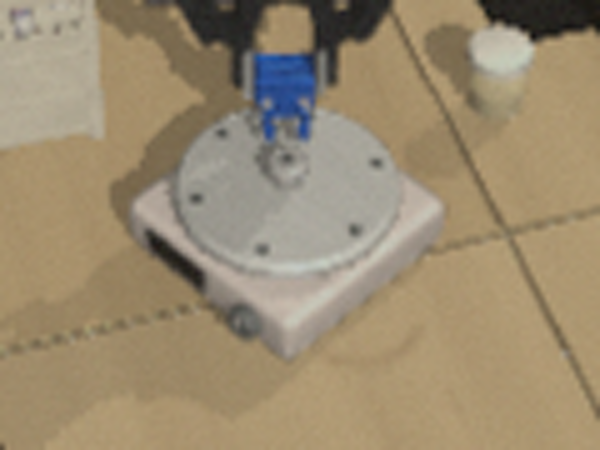

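The side view shows the clip's jaws aimed at the shaft head at (285,165), just above the platter and centred. I'll lower it gently.

```bash
python3 -m pendant '[25,0.5,0,6,0,0,0, 25,0.5,0,10,0,0,0, 25,0.5,0,11.5,0,0,0, 25,0.5,0,12.5,0,0,0, 25,0.5,0,13,0,0,0, 25,0.5,0,13,0,0,0]'; python3 -c "
from h import *
a=[get_state() for _ in range(5)];print(a[0]['eef_pos'],a[0]['contact_force'])"
```

```text
time_s: 11.8
eef_pos: [552.0, -256.5, 29.0]
eef_rot: [-2.499, -1.904, 0.0]
contact_force: [-0.2, -0.2, 0.8]
width: 32.8
gripper_force: 60.0
[ 551.96904111 -256.51973361   28.99082952] [-0.18341737 -0.19423892  0.78877816]
```

```bash
python3 -m pendant '[25,0,0,0.5,0,0,0, 25,0,0,1,0,0,0, 25,0,0,1,0,0,0]'; python3 -m pendant '[25,0,0,0.5,0,0,0, 25,0,0,1,0,0,0, 25,0,0,1,0,0,0]'
```

```text
time_s: 12.1
eef_pos: [552.1, -256.6, 28.8]
eef_rot: [2.499, 1.903, 0.0]
contact_force: [-3.8, 1.6, 12.8]
width: 32.6
gripper_force: 61.7
time_s: 12.4
eef_pos: [552.1, -256.6, 28.7]
eef_rot: [2.498, 1.903, 0.001]
contact_force: [-7.5, 5.3, 29.0]
width: 32.5
gripper_force: 63.7
```

The clip is on the platter. I'll ease off the downforce and slide up to the neck.

```bash
python3 -m pendant '[25,0,0,-1.5,0,0,0, 25,-3,0,-1.5,0,0,0, 25,-6,0,-1.5,0,0,0, 25,-9,0,-1.5,0,0,0, 25,-12,0,-1.5,0,0,0, 25,-14,0,-1.5,0,0,0, 25,-16,0,-1.5,0,0,0, 25,-16,0,-1.5,0,0,0]'
```

```text
time_s: 13.2
eef_pos: [548.2, -271.9, 28.9]
eef_rot: [2.499, 1.903, 0.001]
contact_force: [1.0, 5.2, 9.2]
width: 32.5
gripper_force: 61.1
```

```bash
python3 -m pendant '[25,-2,0,0,0,0,0, 25,-4,0,0,0,0,0, 25,-6,0,0,0,0,0, 25,-8,0,0,0,0,0, 25,-8,0,0,0,0,0]'
```

```text
time_s: 13.7
eef_pos: [546.0, -279.9, 28.8]
eef_rot: [2.499, 1.903, 0.001]
contact_force: [0.4, 2.9, 8.0]
width: 32.8
gripper_force: 61.1
```

```bash
python3 -m pendant '[25,-1.5,0,0,0,0,0, 25,-3,0,0,0,0,0, 25,-3.5,0,0,0,0,0, 25,-3.5,0,0,0,0,0]'
```

```text
time_s: 14.1
eef_pos: [545.1, -283.0, 28.9]
eef_rot: [2.499, 1.903, 0.001]
contact_force: [1.7, 4.0, 8.0]
width: 32.5
gripper_force: 61.1
```

```bash
python3 -m pendant '[25,-1,0,0,0,0,0, 25,-2,0,0,0,0,0, 25,-2,0,0,0,0,0]'; python3 - <<'E'
from h import *
i=camera_info("wrist");p,d=camera("wrist");q,_=camera("side")
a=cv2.resize(p[200:350,180:340],(400,375));b=cv2.resize(q[205:265,230:310],(400,375),interpolation=2);cv2.imwrite("pics/f1.png",np.hstack([a,b]))
E
```

```text
time_s: 14.4
eef_pos: [545.0, -283.3, 28.9]
eef_rot: [-2.499, -1.903, -0.004]
contact_force: [6.4, 18.2, 11.2]
width: 32.8
gripper_force: 61.4
```

View pics/f1.png

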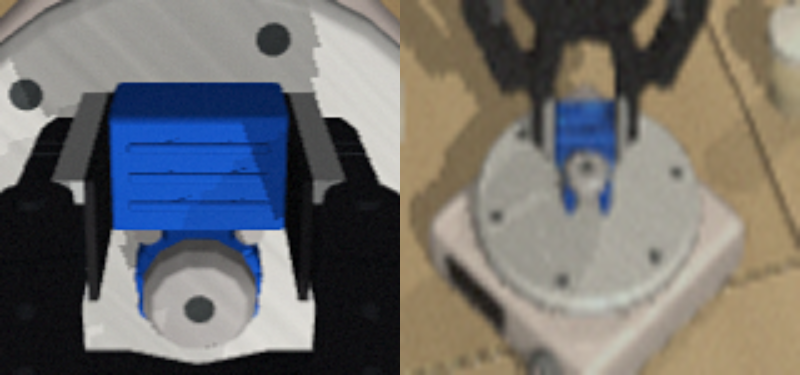

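Both views show the jaws past the head on each side (right half: tips at (570,210) and (603,210)). The hard stop came at the predicted place. One firmer press, then relax and release.

```bash
python3 -m pendant '[25,-1,0,0,0,0,0, 25,-2,0,0,0,0,0, 25,-2,0,0,0,0,0]'; python3 -m pendant '[25,3,0,0,0,0,0, 25,3.5,0,-0.5,0,0,0, 50,3.5,0,-0.5,0,0,0, 60,3.5,0,-0.5,0,0,0, 60,3.5,0,-0.5,0,0,0]'
```

```text
time_s: 14.8
eef_pos: [544.9, -283.6, 28.9]
eef_rot: [-2.497, -1.902, -0.006]
contact_force: [12.8, 33.0, 13.9]
width: 32.7
gripper_force: 61.8
time_s: 15.3
eef_pos: [544.3, -283.9, 28.9]
eef_rot: [-2.499, -1.903, 0.0]
contact_force: [0.6, -0.1, 0.3]
width: 59.7
gripper_force: 0.0
```

```bash
python3 -m pendant '[60,0,0,-15,0,0,0, 60,0,0,-40,0,0,0, 60,0,0,-80,0,0,0, 60,-30,0,-110,0,0,0, 60,-60,0,-110,0,0,0, 60,-60,0,-110,0,0,0, 60,-60,0,-110,0,0,0]'; python3 look3.py; python3 - <<'E'
from h import *
i=camera_info("wrist");p,d=camera("wrist");X=xyz("wrist",d,i)
hsv=cv2.cvtColor(p,cv2.COLOR_BGR2HSV);H,S=hsv[...,0],hsv[...,1]
b=(H>100)&(H<125)&(S>150)&(np.hypot(X[...,0]-537,X[...,1]+311)<80)
for z in(73,63):
    m=b&(abs(X[...,2]-z+1.5)<3);v,u=np.nonzero(m);A=cv2.minAreaRect(ray("wrist",np.c_[u,v],z,i)[:,:2].astype(np.float32));print(z,len(u),A,"origin est",np.array(A[0])+30*np.array([-.2656,-.964]))
cv2.imwrite("pics/f2.png",p)
E
```

```text
time_s: 16.0
eef_pos: [528.1, -341.8, 138.8]
eef_rot: [-2.5, -1.901, 0.0]
contact_force: [-0.4, -0.8, -0.1]
width: 60.0
gripper_force: 0.0
[ 528.18909215 -341.03714439  138.54681152] [-2.49892323e+00 -1.90221090e+00  1.79568804e-04] 59.89811300444176 [ 0.58561146 -1.37115524  0.6109981 ]
platter z 53.239296282240474 ((537.6232299804688, -311.3914489746094), 61.89219665527344)
head 1366 ((539.400390625, -300.6493835449219), 22.19482421875) [ 540.3675  -299.18546] (np.float64(259.28330893118596), np.float64(145.6515373352855)) 71.3132043600485
blue 2863
[[ 473.4 -362.2   60.7]
 [ 544.2 -296.5   72.1]
 [ 587.9 -271.6  255.3]] 1 510 20 383
73 1393 ((542.0445556640625, -293.8124694824219), (45.181312561035156, 32.42997741699219), 75.75598907470703) origin est [ 534.07655566 -322.73246948]
63 294 ((537.7476196289062, -308.7396240234375), (26.7762508392334, 28.004634857177734), 74.555419921875) origin est [ 529.77961963 -337.65962402]
```

View pics/f2.png

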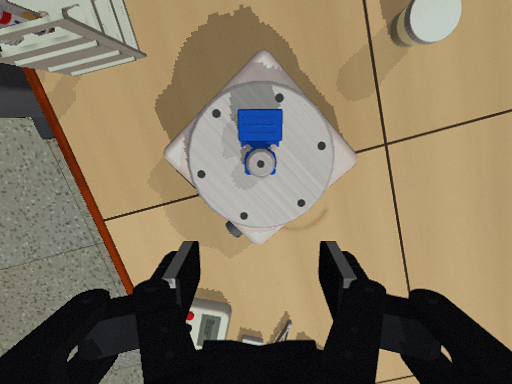

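The clip sits flat at (260,145), with its jaws round the shaft at (261,163). Its jaw centre measures about (537.0,-311.5) against the shaft at (537.3,-311.3). The robot touches nothing.

```bash
python3 -c "
from cell import *
print(finish_job())"
```

```text
the job is handed in; nothing more can be done
None
```

The blue clip was pushed clear, pressed home round the shaft (within about 1 mm by the wrist camera) and released; orange and black showed no shift after the push, the cup, bottle and timer were never touched, and the job is handed in at about 16 s, with no verdict returned.

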